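Clamp a circuit board and hold the test slide at its mark

ROBOT

A 6-joint arm with a two-finger parallel gripper is mounted at the origin on the work surface. World frame = base frame: x ahead of the robot, y to its left, z up, the work surface at z = 0. Lengths are in m, angles in rad, forces in N, time in s.
With the tool pointing down it reaches from about 0.325 to 0.775 m from the base axis. Payload 9.3 kg.
Tool frame: the origin (TCP) lies midway between the tips of the shut fingers; the grasp point (between the pads) lies 19 mm behind it (manip.tcp_to_grasp is the distance from the TCP to the grasp point, in m); z points along the fingers, y is the line along which they close (so a half turn about z gives the same grasp; the last joint's range is limited). The gripper opens to 85 mm and grips with 20 to 120 N. Pads are 22 mm wide; open, the fingers measure 114 mm over their backs; the gripper's body (76 mm by 85 mm) begins 54 mm behind the grasp point. The pads swing forward as they close: fully open they stand 13 mm farther back than shut.
Start: joints at [1.008, 0.259, 0.021, 1.334, 0, 1.418], TCP at [0.219, 0.504, 0.198] pointing down, gripper open.
Joint ranges: [-3.04, 3.04], [-0.91, 1.82], [-1.04, 1.36], [-1.92, 1.95], [-1.52, 1.45], [-3.14, 3.14]. Speed limits (rad/s): [2.22, 2.22, 2.79, 3.14, 3.14, 3.14].

INTERFACE

Orientations are given as a unit quaternion [w, x, y, z].
In Python, from rig import telemetry, imaging, workorder, manip gives the robot as it stands.
- The arm moves only by the tool drive_tool, never from a script. Its argument "targets" is a list of rows, each an object with "linear": the shift along the world's x, y, z in m, a list of three; "rotation": the turn, a rotation vector about the world's x, y, z in degrees, a list of three; "jaw": the closure, from 0 (fully open) to 1 (shut). A call has 1 to 12 rows; each row shifts and turns the commanded pose from where the row before left it; what a row does not reach is not made up. A row lasts 1/8 s, in which the tool goes at most 62.5 mm and 10.7 degrees, less where a joint would pass 70% of its speed; a pose out of reach is approached as far as the arm can. A call is refused whole if a number of a shift passes 0.0625 or a number of a turn 10.7, either way. A call with a gripper value outside its range is refused whole. The fingers move at their own pace and stop on an object; "newtons" is the grip in N (left out, the last holds). Time passes only in rows, so rows that do not move let the fingers close. It gives the time, the measured TCP pose, the force, the opening and the grip force at its end, in the units of the state.
- telemetry.observe(): the state, without advancing time (a new reading comes with each control period).
- imaging.capture(name): name is "side" or "top"; returns (picture, depth): 400x640x3 uint8, red, green, blue; 400x640 float32, m along the optical axis (not along the pixel's ray), 0 where there is no reading.
- imaging.camera_params(name): a dict with "fx", "fy", "cx", "cy" (pixels), "xyz" and "orientation" of the camera in the world. Camera axes: x right, y up, looking along -z (the intrinsics and any distortion apply to the point x, -y, -z); pixel columns grow to the right and rows downward; lengths in m; the calibration is good to about 2 mm. A picture is of the moment at which its call begins. camera_params takes no time and is no camera call.
- workorder.finish_job(): hands the job in; it is judged then, once.
The state is a dict: "t": time; "qpos": joint angles; "joint_velocities": joint speeds; "joint_efforts": joint torques, N m; "eef_pos": TCP position; "tool_rot": TCP orientation; "ft_force": force on the tool from outside, world axes, zero at the start; "moment": the same for the moment, N m; "opening": finger opening in m; "gripper_force": force on a finger pad.
Only numpy, scipy, OpenCV 4.12 (cv2) and the standard library are available. Lean on these libraries where they do the work, as an engineer would, in place of code of your own. Each camera call takes 0.05 s, during which the arm holds its last target. There are 200 camera calls.

TASK

Swing the red-knobbed toggle clamp over centre so that its rubber foot presses the circuit board down in its nest and stays there by itself. Then grip the black handle of the spring-return test slide, pull it out until the yellow pointer stands over the red band on the scale, and finish while still holding it there: do not let go. Leave the board in its nest and the things lying around undisturbed.

Things in the scene. Friction and masses are not known exactly. Their poses are not given: they have to be found in the camera images.
- fixture: dark steel base plate, 235 x 160 x 12 mm, fixed; origin on the bench; plate from x -140 to 95, y -80 to 80 mm; -x is the way the slide is pulled (roughly towards the robot). Blue board nest centred at (45, -10) mm, lips 7 mm above the plate. Aluminium spring guide block at x -12 to 3, y -28 to 28, up to z 42 mm. Two red clamp cheeks at x 31 to 59, y 47 to 69, up to z 64 mm
- clamp: steel toggle clamp arm; origin on its hinge, at (45, 56, 55) mm in the fixture's axes, hinge along x. Shut, its axes are the fixture's and the arm runs level along -y, 100 mm long, its rubber foot (18 mm across) 62 mm from the hinge, on the board. Starts thrown open 1.8 to 1.95 rad from shut (stop at 1.95), knob up and beyond the hinge on +y
- clamp_knob (a point): centre of the red ball knob, 30 mm across, on the clamp arm's end, at (0, -94, 22) mm in the clamp's axes; swings in the fixture's y-z plane, 97 mm from the hinge; z 77 mm shut, about 150 mm open. The solid steel arm (360 g) is over-centre: it falls open beyond about 1.4 rad from shut; short of that it falls shut and its weight presses the board with a few N. Moved with about 3 N at the knob
- board: green circuit board, 64 x 96 x 4 mm with parts up to 6 mm high on it, 60 g, lying loose in the nest with 1.5 mm play; origin at the centre of its underside, 12 mm above the bench when seated, its x and y along the fixture's
- puller: black upright handle of the spring-return slide: post 20 (x) x 30 (y) mm, from 6 to 56 mm above its origin, which lies on the plate's top under the post's middle (bench + 12 mm); axes as the fixture's. Home at fixture x -65, y 0; slides along fixture -x only, 70 mm at most. A 10 mm rod joins it to the guide block. Spring pulls it home: 4 N at home plus 180 N/m (13 N at 50 mm)
- pointer (a point): yellow tip of the pointer, 3 mm wide, fixed to the slide; (25, -55, 10) mm in the puller's axes; it moves along the white scale on the plate as the slide is pulled
- mark: red band on the white scale, 14 mm long along the fixture's x, 24 mm across, 2 mm thick, look only (touches nothing); origin at the middle of its underside, axes as the fixture's, 30 to 54 mm from the pointer's home position along the pull
- screwdriver: red-handled screwdriver, 160 mm long, lying loose; a bystander; origin under its middle
- meter: yellow multimeter lying on its back, 120 x 70 x 32 mm, loose; a bystander; origin at the centre of its underside
- spool: blue solder spool standing on its flange, 52 mm across, 40 mm high, loose; a bystander; origin at the centre of its underside
- flux: small jar, 36 mm across, 70 mm high, loose; a bystander; origin at the centre of its underside
Not all that is in view belongs to the job. Leave any blue or purple look-alike of the board alone.

How it is judged:
By the outcome, as a careful person would: the job done as asked, in the order asked, and still so for the second after the job is handed in, while the arm keeps its last pose, push and grip.
It also fails if it takes over 51 s, if anything falls off the work surface, if the arm or the gripper's body presses on something with over 40 N, if the wrist force passes 120 N, or if a joint passes its speed limit or range.

## Working session

There is one attempt and no reset: what is moved stays moved. The work goes in short steps, Python scripts to look and compute and a tool call to move; the robot and the scene stay as the last step left them, time stands still between calls to the robot, and variables do not carry over. Pictures are saved under pics/ and viewed, at most 10 in all, crops included, and the job is handed in when it is done.

Besides the shell and the picture viewer there is one more tool, called after "Request:" in YAML: its name, and indented under it one key for each argument. drive_tool: Moves the arm, as the interface text tells. Its arguments: {"type":"object","properties":{"targets":{"type":"array","items":{"type":"object","properties":{"linear":{"type":"array","items":{"type":"number"}},"rotation":{"type":"array","items":{"type":"number"}},"jaw":{"type":"number"}}}},"newtons":{"type":"number"}},"required":["targets"]}

```bash
mkdir -p pics; cat > h.py <<'E'
import numpy as np, cv2
from scipy.spatial.transform import Rotation as R
from rig import telemetry, imaging, workorder, manip
def cam(n):
    p=imaging.camera_params(n); q=p["orientation"]
    return p,R.from_quat([q[1],q[2],q[3],q[0]]).as_matrix(),np.array(p["xyz"])
def cloud(n,d):
    p,M,t=cam(n); v,u=np.mgrid[:400,:640]
    P=np.stack([(u-p["cx"])/p["fx"]*d,-(v-p["cy"])/p["fy"]*d,-d],-1)
    return P@M.T+t
def ray(n,u,v,z):
    p,M,t=cam(n); r=M@np.array([(u-p["cx"])/p["fx"],-(v-p["cy"])/p["fy"],-1])
    return t+r*(z-t[2])/r[2]
E
python3 - <<'E'
from h import *
for n in("top","side"):
    im,d=imaging.capture(n); cv2.imwrite(f"pics/{n}0.png",im[...,::-1]); np.savez(f"{n}0.npz",im=im,d=d); print(imaging.camera_params(n))
print(telemetry.observe())
E
```

```text
{'fx': 463.1931553531972, 'fy': 463.1931553531972, 'cx': 322.37790018889433, 'cy': 199.60747634375528, 'xyz': array([ 0.49357228, -0.01158899,  1.12731649]), 'orientation': array([ 0.70892115,  0.04817912, -0.05256999, -0.70167369])}
{'fx': 369.78535044539916, 'fy': 369.78535044539916, 'cx': 314.9854410351387, 'cy': 206.44570948558243, 'xyz': array([0.40795535, 0.64699036, 0.56721792]), 'orientation': array([-0.13835356, -0.07322425,  0.44246553,  0.88301798])}
{'t': 0.1, 'qpos': array([ 1.00837189e+00,  2.59184994e-01,  2.08663840e-02,  1.33369721e+00,
       -7.31361943e-06,  1.41819325e+00]), 'joint_velocities': array([-0.00090324, -0.00106484,  0.00239755, -0.00078884,  0.00060109,
       -0.00224306]), 'joint_efforts': array([ 4.79941009e-03, -5.56693697e+01,  3.45071054e+01,  1.16360286e-02,
       -1.88958466e-04, -1.77222086e-05]), 'eef_pos': array([0.21900619, 0.50421903, 0.19771127]), 'tool_rot': array([-2.09953511e-04,  2.03479670e-01,  9.79078982e-01, -5.72473322e-04]), 'ft_force': array([ 0.54759081,  0.81125537, -0.38698627]), 'moment': array([-0.02028148,  0.00176792, -0.03150265]), 'gripper_force': 0.0, 'opening': 0.08531018897055577}
```

View pics/top0.png

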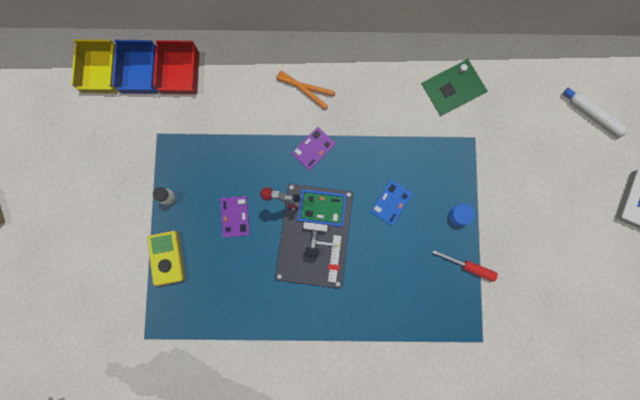

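View pics/side0.png

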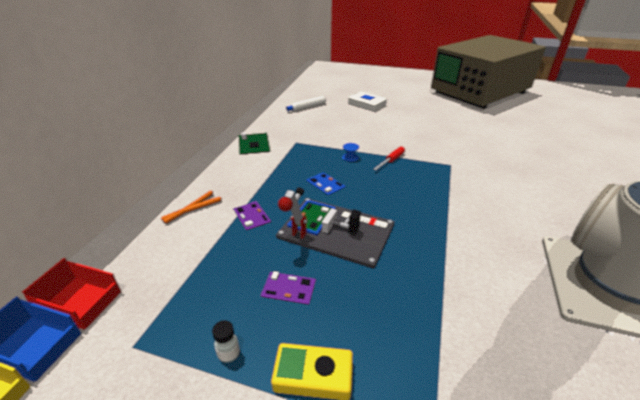

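The top view shows the fixture at about (315,237), with the knob at (267,194), the handle at (312,250), the red band at (333,267) and the screws at (291,187), (348,194), (279,277) and (338,284). In the side view, the knob is at (286,203) and the handle at (354,222).

```bash
python3 - <<'E'
from h import *
T=np.load("top0.npz");S=np.load("side0.npz")
im,d=T["im"],T["d"];P=cloud("top",d)
print("mat z",P[300,200],P[150,400],"board",P[207,320], "plate",P[265,290])
# crops
c=np.hstack([cv2.resize(im[175:295,255:365],None,fx=4,fy=4,interpolation=2)[...,::-1]])
cv2.imwrite("pics/topc.png",c)
# plate: points at z 8..16 mm
g=im.astype(int)
m=((g.max(2)<95)&(g.max(2)-g.min(2)<25)&(abs(P[...,2]-.012)<.01)).astype(np.uint8)
m[:170]=0;m[300:]=0;m[:,:260]=0;m[:,370:]=0
m=cv2.morphologyEx(m,cv2.MORPH_CLOSE,np.ones((25,25)))
m=cv2.morphologyEx(m,cv2.MORPH_OPEN,np.ones((7,7)))
cs=max(cv2.findContours(m,0,1)[0],key=cv2.contourArea)
pts=np.array([ray("top",*q,.012)[:2] for q in cs[:,0].astype(float)],np.float32)
r=cv2.minAreaRect(pts); print("plate",r); print(cv2.boxPoints(r))
hsv=cv2.cvtColor(im,cv2.COLOR_RGB2HSV)
def blob(nm,mask,box,z,n="top",PP=P):
    mm=np.zeros_like(mask);a,b,e,f=box;mm[b:f,a:e]=mask[b:f,a:e]
    v,u=np.nonzero(mm)
    if len(u): print(nm,len(u),u.mean(),v.mean(),"ray",ray(n,u.mean(),v.mean(),z),"cloud med",np.median(PP[v,u],0),"zmax",PP[v,u,2].max())
red=((hsv[...,0]<8)|(hsv[...,0]>172))&(hsv[...,1]>130)&(hsv[...,2]>70)
blob("knob",red,(255,180,277,205),.15)
blob("band",red,(322,255,345,280),.014)
blob("blue nest/white pointer",(hsv[...,0]>20)&(hsv[...,0]<35)&(hsv[...,1]>130)&(hsv[...,2]>100),(310,225,345,265),.022)
h=(P[...,2]>.05)&(g.max(2)<80); blob("handle top",h,(295,225,330,270),.068)
si=S["im"];PS=cloud("side",S["d"]);hs=cv2.cvtColor(si,cv2.COLOR_RGB2HSV)
reds=((hs[...,0]<8)|(hs[...,0]>172))&(hs[...,1]>130)&(hs[...,2]>70)
blob("knob side",reds,(275,192,294,212),.15,"side",PS)
blob("band side",reds,(360,210,390,235),.014,"side",PS)
hh=(PS[...,2]>.02)&(si.max(2)<70); blob("handle side",hh,(340,200,365,240),.04,"side",PS)
ys=(hs[...,0]>20)&(hs[...,0]<35)&(hs[...,1]>130)&(hs[...,2]>100);blob("ptr side",ys,(330,200,400,240),.022,"side",PS)
c=cv2.resize(si[180:270,260:410],None,fx=5,fy=5,interpolation=2)[...,::-1];cv2.imwrite("pics/sidec.png",c)
# bystanders, closest points
for nm,a in(("purple1",(235,216)),("purple2",(314,148)),("blue",(391,202)),("spool",(461,215)),("flux",(164,196))): print(nm,P[a[1],a[0]])
E
```

```text
mat z [0.41103099 0.27073627 0.0015254 ] [ 0.78178166 -0.20991385  0.00415459] board [ 0.63526391 -0.01215041  0.01428224] plate [0.49548386 0.05806052 0.00900784]
plate ((0.5674189329147339, 0.001712314784526825), (0.15748381614685059, 0.23190303146839142), 83.75225830078125)
[[ 0.4435868  -0.06394318]
 [ 0.6741125  -0.08918065]
 [ 0.69125104  0.06736781]
 [ 0.46072537  0.09260528]]
knob 102 265.95098039215685 193.41176470588235 ray [0.64598173 0.10355317 0.15      ] cloud med [0.64657067 0.10373989 0.14609038] zmax 0.15229236392684276
band 45 333.5111111111111 266.64444444444445 ray [ 0.49261554 -0.04579783  0.014     ] cloud med [ 0.49186721 -0.04689168  0.01390406] zmax 0.019007282525743463
handle top 115 311.5913043478261 251.51304347826087 ray [0.52622148 0.00592077 0.068     ] cloud med [0.52520452 0.00501919 0.06768917] zmax 1.1273164883688158
knob side 146 284.972602739726 203.33561643835617 ray [0.64146175 0.12347261 0.15      ] cloud med [0.64545547 0.1136451  0.14210743] zmax 0.14992518656180925
band side 40 371.95 220.775 ray [ 0.4942907  -0.04397261  0.014     ] cloud med [ 0.49421261 -0.04372297  0.01374302] zmax 0.016628891324886208
handle side 233 353.6137339055794 221.97424892703862 ray [0.52878466 0.00518144 0.04      ] cloud med [0.52566244 0.02107546 0.05152163] zmax 0.5672179219026569
purple1 [0.61225085 0.19447384 0.00430702]
purple2 [0.78488464 0.00436036 0.00234742]
blue [ 0.65076644 -0.18600677  0.00408819]
spool [ 0.61636005 -0.34549944  0.04101554]
flux [0.64954965 0.34667189 0.07219961]
```

View pics/topc.png

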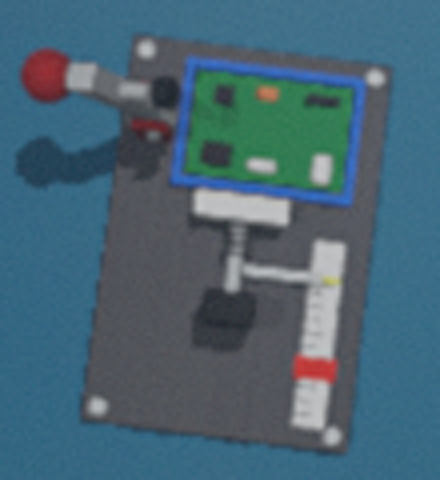

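View pics/sidec.png

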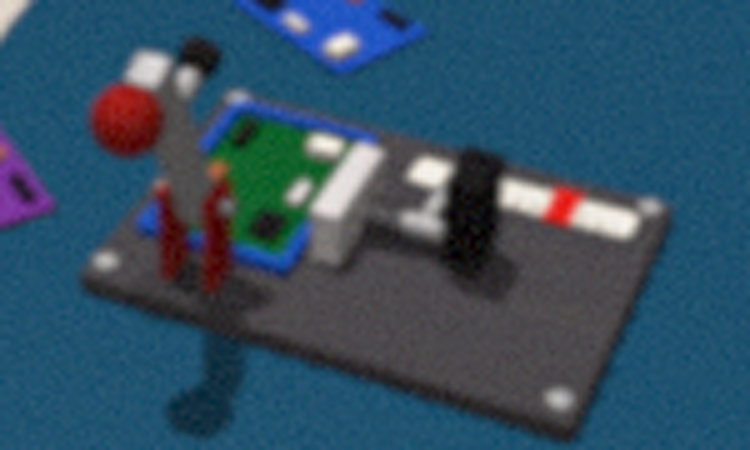

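The plate rectangle measures 157x232 mm, which matches the spec. The fixture origin comes out near (0.590, -0.001) with a yaw of -6.25°. The handle and the knob's x position agree with that, and the band needs a pull of about 51 mm. In the crops, the pointer tip is at (331,281) and the knob at (47,75). Next I move above the knob with the jaws along fixture x.

Request:
drive_tool:
  targets:
    - {"linear": [0.0306, -0.0285, 0.004], "rotation": [0, 0, -5.2], "jaw": 0}
    - {"linear": [0.0306, -0.0285, 0.004], "rotation": [0, 0, -5.2], "jaw": 0}
    - {"linear": [0.0306, -0.0285, 0.004], "rotation": [0, 0, -5.2], "jaw": 0}
    - {"linear": [0.0306, -0.0285, 0.004], "rotation": [0, 0, -5.2], "jaw": 0}
    - {"linear": [0.0306, -0.0285, 0.004], "rotation": [0, 0, -5.2], "jaw": 0}
    - {"linear": [0.0306, -0.0285, 0.004], "rotation": [0, 0, -5.2], "jaw": 0}
    - {"linear": [0.0306, -0.0285, 0.004], "rotation": [0, 0, -5.2], "jaw": 0}
    - {"linear": [0.0306, -0.0285, 0.004], "rotation": [0, 0, -5.2], "jaw": 0}
    - {"linear": [0.0306, -0.0285, 0], "rotation": [0, 0, -5.2], "jaw": 0}
    - {"linear": [0.0306, -0.0285, 0], "rotation": [0, 0, -5.2], "jaw": 0}
    - {"linear": [0.0306, -0.0285, 0], "rotation": [0, 0, -5.2], "jaw": 0}
    - {"linear": [0.0306, -0.0285, 0], "rotation": [0, 0, -5.2], "jaw": 0}
  newtons: 30

```text
t: 1.6
eef_pos: [0.5871, 0.1614, 0.2299]
tool_rot: [-0.0, 0.682, 0.731, -0.0]
ft_force: [0.1, 1.0, -0.0]
opening: 0.0851
gripper_force: 0.0
```

Request:
drive_tool:
  targets:
    - {"linear": [0.02, -0.0189, 0], "rotation": [0, 0, -3.5], "jaw": 0}
    - {"linear": [0.02, -0.0189, 0], "rotation": [0, 0, -3.5], "jaw": 0}
    - {"linear": [0.0195, -0.0189, 0], "rotation": [0, 0, -3.4], "jaw": 0}
    - {"linear": [0, 0, -0.03], "jaw": 0}
    - {"linear": [0, 0, -0.02], "jaw": 0}
    - {"linear": [0, 0, 0], "jaw": 0}

```text
validation failed for argument at $.ta...
```

```bash
python3 - <<'E'
from h import *
im,d=imaging.capture("side")
cv2.imwrite("pics/s1.png",cv2.resize(im[100:260,210:410],None,fx=4,fy=3.75,interpolation=2)[...,::-1])
s=telemetry.observe();print(s["eef_pos"],s["tool_rot"],s["qpos"])
o=np.array([.5898,-.0007]);c,sn=np.cos(-.109),np.sin(-.109)
p=ray("top",337.75,245.25,.022)[:2]-o;print("ptr fix",p@[c,sn],p@[-sn,c])
E
```

```text
[0.59024362 0.15805298 0.22886038] [ 4.75997764e-04  6.84892875e-01  7.28643294e-01 -6.87253994e-04] [ 1.25262339e-01  3.60989458e-01  2.46835886e-01  1.45709512e+00
 -1.60963646e-03  1.63417670e+00]
ptr fix -0.040515734541972964 -0.059371734452656345
```

View pics/s1.png

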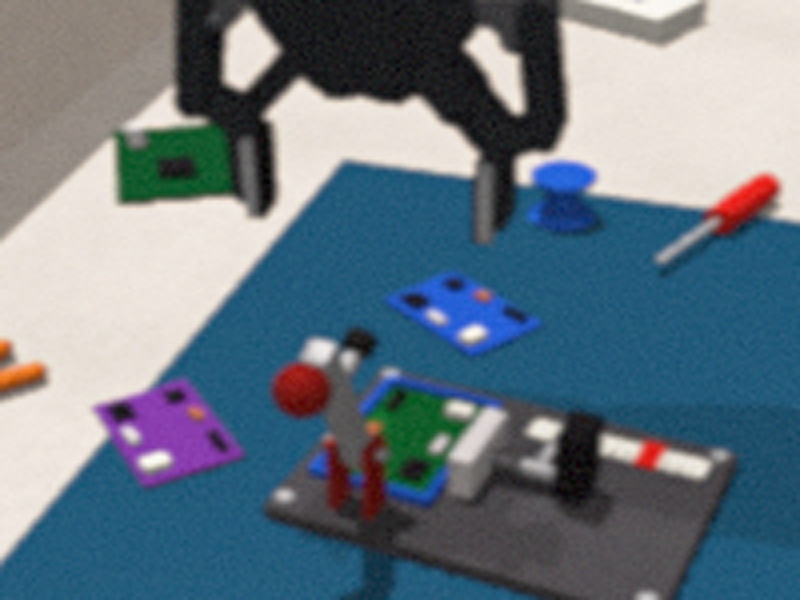

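The picture shows the open jaws above and beyond the red knob, which is at crop (300,388), with nothing disturbed. The move was refused because every row needs a rotation, so I resend it.

Request:
drive_tool:
  targets:
    - {"linear": [0.02, -0.0189, 0], "rotation": [0, 0, -3.5], "jaw": 0}
    - {"linear": [0.02, -0.0189, 0], "rotation": [0, 0, -3.5], "jaw": 0}
    - {"linear": [0.0195, -0.0189, 0], "rotation": [0, 0, -3.4], "jaw": 0}
    - {"linear": [0, 0, -0.03], "rotation": [0, 0, 0], "jaw": 0}
    - {"linear": [0, 0, -0.02], "rotation": [0, 0, 0], "jaw": 0}
    - {"linear": [0, 0, 0], "rotation": [0, 0, 0], "jaw": 0}
    - {"linear": [0, 0, 0], "rotation": [0, 0, 0], "jaw": 0}

```text
t: 2.52
eef_pos: [0.646, 0.1059, 0.1811]
tool_rot: [0.0, 0.745, 0.667, 0.0]
ft_force: [0.2, 0.5, 0.0]
opening: 0.0851
gripper_force: 0.0
```

```bash
python3 - <<'E'
from h import *
im,d=imaging.capture("side")
cv2.imwrite("pics/s2.png",cv2.resize(im[100:260,210:410],None,fx=4,fy=3.75,interpolation=2)[...,::-1])
s=telemetry.observe();print(s["eef_pos"],s["tool_rot"],s["qpos"])
E
```

```text
[0.64616868 0.10592005 0.18136897] [4.26181692e-04 7.44694868e-01 6.67404746e-01 5.25687794e-04] [3.44414215e-02 4.45466666e-01 2.60695558e-01 1.38467189e+00
 2.03531369e-05 1.71459701e+00]
```

View pics/s2.png

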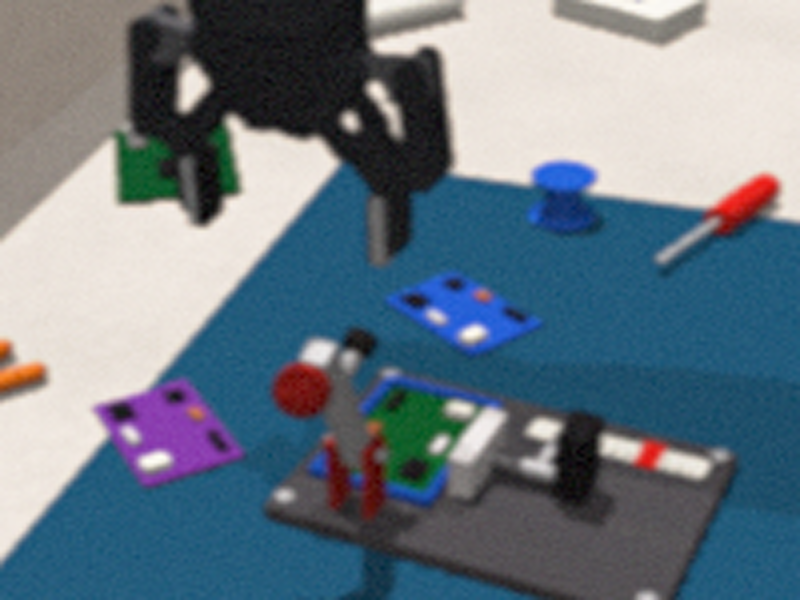

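The open jaws straddle the knob in x, with the knob at crop (300,388). I descend and grip lightly.

Request:
drive_tool:
  targets:
    - {"linear": [0.0005, -0.001, -0.025], "rotation": [0, 0, 0], "jaw": 0}
    - {"linear": [0, 0, -0.025], "rotation": [0, 0, 0], "jaw": 0}
    - {"linear": [0, 0, -0.017], "rotation": [0, 0, 0], "jaw": 0}
    - {"linear": [0, 0, 0], "rotation": [0, 0, 0], "jaw": 0}
    - {"linear": [0, 0, 0], "rotation": [0, 0, 0], "jaw": 0.4}
    - {"linear": [0, 0, 0], "rotation": [0, 0, 0], "jaw": 0.6}
    - {"linear": [0, 0, 0], "rotation": [0, 0, 0], "jaw": 0.8}
    - {"linear": [0, 0, 0], "rotation": [0, 0, 0], "jaw": 1}
    - {"linear": [0, 0, 0], "rotation": [0, 0, 0], "jaw": 1}
    - {"linear": [0, 0, 0], "rotation": [0, 0, 0], "jaw": 1}
  newtons: 30

```text
t: 3.82
eef_pos: [0.6485, 0.1047, 0.1158]
tool_rot: [0.002, 0.745, 0.667, 0.002]
ft_force: [4.2, -0.1, 10.7]
opening: 0.0
gripper_force: 5.7
```

```bash
python3 - <<'E'
from h import *
im,d=imaging.capture("side")
cv2.imwrite("pics/s3.png",cv2.resize(im[130:250,230:380],None,fx=5.2,fy=5,interpolation=2)[...,::-1])
hs=cv2.cvtColor(im,cv2.COLOR_RGB2HSV);P=cloud("side",d)
red=((hs[...,0]<8)|(hs[...,0]>172))&(hs[...,1]>130)&(hs[...,2]>70);red[:,:270]=0;red[:,300:]=0;red[:185]=0;red[213:]=0
v,u=np.nonzero(red);print(len(u),u.mean(),v.mean(),np.median(P[v,u],0),ray("side",u.mean(),v.mean(),.137))
s=telemetry.observe();print(s["eef_pos"],s["opening"],s["ft_force"])
p,M,t=cam("side")
for q in ([.6466,.1047,.136],s["eef_pos"]):
    c=M.T@(np.array(q)-t);print(p["cx"]+p["fx"]*c[0]/-c[2],p["cy"]-p["fy"]*c[1]/-c[2])
E
```

```text
118 285.10169491525426 204.5677966101695 [0.64430624 0.11539352 0.14029887] [0.6469773  0.11089384 0.137     ]
[0.64851665 0.10467642 0.11582558] 8.955546368828253e-05 [ 3.37624215  0.61664387 11.53399489]
286.46932136432144 203.2337996731539
286.1169994431706 211.15783391768844
```

View pics/s3.png

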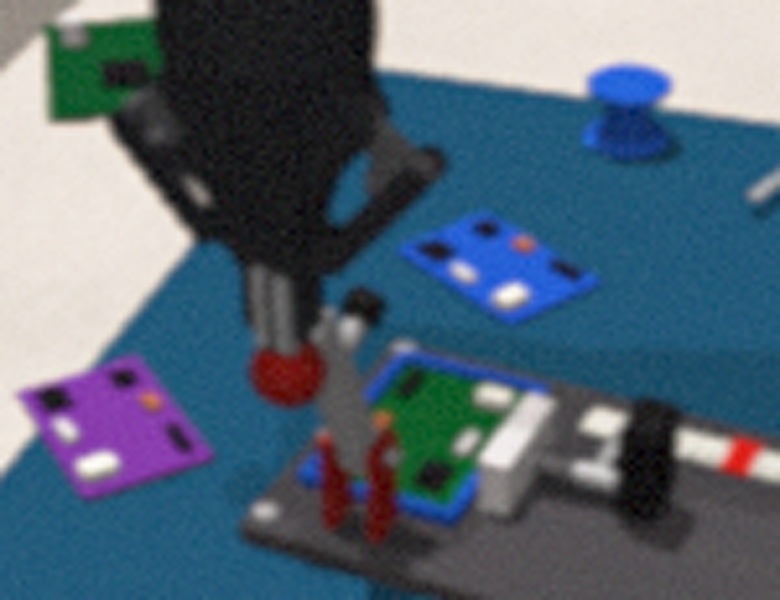

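The fingers have shut completely, and the knob at (285,205) sits in front of them or below the tips. I check depth to see which side they are on.

```bash
python3 - <<'E'
from h import *
np.set_printoptions(precision=4,suppress=True)
im,d=imaging.capture("side");P=cloud("side",d)
for v in range(184,212,2): print(v,P[v,282],P[v,285],im[v,285])
im,d=imaging.capture("top");P=cloud("top",d);hs=cv2.cvtColor(im,cv2.COLOR_RGB2HSV)
red=((hs[...,0]<8)|(hs[...,0]>172))&(hs[...,1]>130)&(hs[...,2]>70);red[:,:250]=0;red[:,285:]=0;red[:180]=0;red[210:]=0
v,u=np.nonzero(red);print(len(u),u.mean() if len(u) else 0,v.mean() if len(u) else 0, u.min() if len(u) else 0,u.max() if len(u) else 0)
s=telemetry.observe();print(s["eef_pos"],s["opening"],s["ft_force"],s["gripper_force"])
E
```

```text
184 [0.6468 0.1189 0.1902] [0.6415 0.1172 0.1902] [27 28 28]
186 [0.6481 0.1167 0.1841] [0.6429 0.1148 0.1839] [69 63 67]
188 [0.6482 0.1173 0.1799] [0.6433 0.1144 0.1791] [75 73 77]
190 [0.648  0.1182 0.176 ] [0.6445 0.1122 0.1729] [79 80 79]
192 [0.6489 0.1169 0.1704] [0.6438 0.1145 0.1699] [83 83 84]
194 [0.6489 0.1177 0.1663] [0.6437 0.1153 0.1658] [88 83 85]
196 [0.6495 0.117  0.1611] [0.6446 0.114  0.1602] [88 83 82]
198 [0.6499 0.1169 0.1562] [0.6441 0.1157 0.1567] [89 91 91]
200 [0.6529 0.111  0.1468] [0.6448 0.1147 0.1511] [92 80 78]
202 [0.651  0.1158 0.1458] [0.6453 0.1142 0.1459] [111  25  23]
204 [0.6507 0.1172 0.142 ] [0.6447 0.1163 0.1427] [117  21  15]
206 [0.6504 0.1185 0.1382] [0.6438 0.119  0.1399] [112  25  23]
208 [0.6497 0.1207 0.135 ] [0.6442 0.1188 0.1349] [101  25  19]
210 [0.651  0.1185 0.1282] [0.6445 0.1188 0.1299] [81 24 32]
0 0 0 0 0
[0.6485 0.1047 0.1158] 7.526411608521845e-05 [ 4.6211 -1.4763 11.9993] 5.68823017179966
```

```bash
python3 - <<'E'
from h import *
np.set_printoptions(precision=4,suppress=True)
for z in(.18,.194,.21,.225):print(z,"left tip(s2)",ray("side",210+380/4,100+263/3.75,z),"far tip",ray("side",210+205/4,100+222/3.75,z))
im,d=imaging.capture("side");P=cloud("side",d)
for u in range(274,298,1): print(u,P[208,u],im[208,u],P[198,u],im[198,u])
print(manip.tcp_to_grasp)
E
```

```text
0.18 left tip(s2) [0.6282 0.0434 0.18  ] far tip [0.7314 0.0289 0.18  ]
0.194 left tip(s2) [0.6202 0.0652 0.194 ] far tip [0.7197 0.0512 0.194 ]
0.21 left tip(s2) [0.6111 0.0901 0.21  ] far tip [0.7063 0.0767 0.21  ]
0.225 left tip(s2) [0.6026 0.1135 0.225 ] far tip [0.6938 0.1007 0.225 ]
274 [ 0.7451 -0.0384 -0.0007] [ 34  92 124] [ 0.7619 -0.0779  0.0003] [ 37  92 124]
275 [ 0.7419 -0.0375  0.0007] [ 40  93 126] [ 0.7586 -0.0772  0.0015] [ 36  91 124]
276 [ 0.7395 -0.0385  0.0005] [ 28  90 124] [ 0.7562 -0.0782  0.0013] [ 20  88 117]
277 [ 0.7379 -0.0408 -0.0008] [ 36  86 121] [ 0.7545 -0.0808 -0.0001] [ 39  96 126]
278 [ 0.7343 -0.0393  0.0011] [ 46  77 104] [ 0.7521 -0.0817 -0.0002] [ 60 100 122]
279 [0.6574 0.1179 0.1313] [64 57 77] [0.6562 0.1168 0.1548] [ 84  99 114]
280 [0.6544 0.1197 0.1332] [78 28 40] [0.6548 0.1153 0.1541] [94 95 99]
281 [0.6516 0.1211 0.1349] [87 23 22] [0.6516 0.1175 0.1563] [80 75 76]
282 [0.6492 0.1217 0.1358] [95 14 13] [0.6494 0.1179 0.157 ] [65 65 65]
283 [0.6482 0.1193 0.1343] [100  22   5] [0.6473 0.1178 0.1574] [88 88 88]
284 [0.6447 0.1223 0.137
[... 308 characters left out ...]
0] [0.6395 0.1119 0.1551] [63 38 41]
289 [0.6379 0.1137 0.1327] [86 23 21] [0.6429 0.0991 0.1457] [68 44 44]
290 [0.6378 0.1089 0.1292] [83 37 36] [0.6432 0.0935 0.1418] [84 69 69]
291 [0.6489 0.0779 0.1045] [84 62 62] [0.6422 0.0907 0.1401] [94 87 88]
292 [0.6462 0.0788 0.1057] [77 70 70] [0.6411 0.0883 0.1387] [88 86 86]
293 [0.6429 0.0814 0.1083] [93 90 91] [0.6403 0.0848 0.1365] [89 85 86]
294 [0.6415 0.0794 0.1072] [95 91 90] [0.6397 0.0811 0.1342] [90 89 85]
295 [0.6398 0.078  0.1066] [93 88 89] [0.64   0.0748 0.1298] [102  97 101]
296 [0.6396 0.0731 0.1031] [87 86 84] [0.6428 0.0624 0.1208] [123 122 120]
297 [0.639  0.0688 0.1002] [86 84 83] [0.6412 0.061  0.1202] [122 117 121]
0.0187
```

Request:
drive_tool:
  targets:
    - {"linear": [0, 0, 0.03], "rotation": [0, 0, 0], "jaw": 1}
    - {"linear": [0, 0, 0.03], "rotation": [0, 0, 0], "jaw": 1}
    - {"linear": [0, 0, 0], "rotation": [0, 0, 0], "jaw": 1}
    - {"linear": [0, 0, 0], "rotation": [0, 0, 0], "jaw": 1}

```text
t: 4.53
eef_pos: [0.6461, 0.1048, 0.1726]
tool_rot: [-0.0, 0.745, 0.667, -0.0]
ft_force: [-0.3, 0.4, 0.0]
opening: -0.0001
gripper_force: 0.0
```

```bash
python3 - <<'E'
from h import *
np.set_printoptions(precision=4,suppress=True)
im,d=imaging.capture("side");P=cloud("side",d)
s=telemetry.observe();print(s["eef_pos"],s["opening"],s["ft_force"])
for v in range(168,206,2): print(v,P[v,283],P[v,286],im[v,286])
cv2.imwrite("pics/s4.png",cv2.resize(im[130:250,230:380],None,fx=5.2,fy=5,interpolation=2)[...,::-1])
E
```

```text
[0.6459 0.1047 0.1722] -0.00011238374686628191 [-0.0454  0.3609  0.3986]
168 [0.6434 0.1171 0.2242] [0.6388 0.1142 0.2233] [43 45 49]
170 [0.6434 0.1176 0.2203] [0.6396 0.113  0.2183] [42 43 44]
172 [0.6443 0.1164 0.2152] [0.6398 0.1129 0.214 ] [50 48 48]
174 [0.644  0.1175 0.2116] [0.6416 0.1095 0.2074] [75 82 88]
176 [ 0.7798 -0.1861  0.0009] [ 0.7724 -0.1905 -0.0003] [ 52  94 121]
178 [ 0.7771 -0.1789 -0.001 ] [ 0.7672 -0.1778  0.0015] [ 25  85 119]
180 [ 0.7717 -0.1659  0.0011] [ 0.7637 -0.1688  0.0009] [ 37  93 125]
182 [ 0.7682 -0.1572  0.0004] [ 0.7599 -0.1591  0.0009] [ 39  93 123]
184 [ 0.7651 -0.1493 -0.0007] [ 0.7572 -0.1522 -0.001 ] [ 30  88 121]
186 [ 0.7604 -0.1379  0.0007] [ 0.7525 -0.1406  0.0006] [ 37  92 123]
188 [ 0.7558 -0.1267  0.0021] [ 0.7486 -0.1308  0.001 ] [ 32  91 122]
190 [ 0.7536 -0.1209 -0.0002] [ 0.7442 -0.1197  0.0024] [ 66 100 128]
192 [ 0.7501 -0.1123 -0.0005] [0.6542 0.0861 0.1491] [127 139 147]
194 [ 0.7457 -0.1015  0.0009] [0.653  0.0896 0.1468] [175 174 181]
196 [ 0.7413 -0.0908  0.0025] [0.6513 0.0939 0.1452] [157 129 130]
198 [0.6526 0.1062 0.1484] [0.6464 0.1057 0.1494] [144  37  34]
200 [0.6502 0.1122 0.1483] [0.6455 0.1083 0.1466] [109  14   1]
202 [0.6491 0.1152 0.1457] [0.6443 0.1119 0.1445] [118  25  17]
204 [0.6484 0.1175 0.1427] [0.6436 0.114  0.1413] [116  26  21]
```

View pics/s4.png

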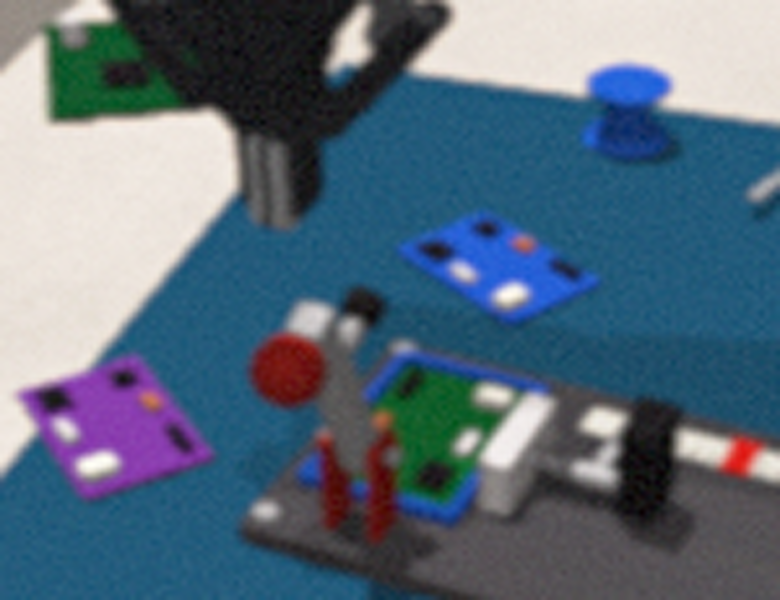

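The fingers are now clear and the knob hasn't moved; it is at crop (288,370) and the shut tips are at (280,225). The real fingertips sit about 35 mm above the reported TCP (z 0.2095 against 0.172), which explains why they closed on top of the ball. I allow for that offset from here on.

Request:
drive_tool:
  targets:
    - {"linear": [0.0005, 0.001, 0.01], "rotation": [0, 0, 0], "jaw": 0}
    - {"linear": [0, 0, 0], "rotation": [0, 0, 0], "jaw": 0}
    - {"linear": [0, 0, 0], "rotation": [0, 0, 0], "jaw": 0}
    - {"linear": [0, 0, 0], "rotation": [0, 0, 0], "jaw": 0}
    - {"linear": [0, 0, 0], "rotation": [0, 0, 0], "jaw": 0}
    - {"linear": [0, 0, -0.03], "rotation": [0, 0, 0], "jaw": 0}
    - {"linear": [0, 0, -0.03], "rotation": [0, 0, 0], "jaw": 0}
    - {"linear": [0, 0, -0.024], "rotation": [0, 0, 0], "jaw": 0}
    - {"linear": [0, 0, -0.02], "rotation": [0, 0, 0], "jaw": 0}
    - {"linear": [0, 0, 0], "rotation": [0, 0, 0], "jaw": 0}

```text
t: 5.82
eef_pos: [0.6458, 0.1057, 0.0778]
tool_rot: [-0.001, 0.745, 0.667, -0.001]
ft_force: [-0.5, -0.4, 0.3]
opening: 0.0853
gripper_force: 0.0
```

Request:
drive_tool:
  targets:
    - {"linear": [0, 0, 0], "rotation": [0, 0, 0], "jaw": 0.3}
    - {"linear": [0, 0, 0], "rotation": [0, 0, 0], "jaw": 0.5}
    - {"linear": [0, 0, 0], "rotation": [0, 0, 0], "jaw": 0.7}
    - {"linear": [0, 0, 0], "rotation": [0, 0, 0], "jaw": 0.8}
    - {"linear": [0, 0, 0], "rotation": [0, 0, 0], "jaw": 0.8}
    - {"linear": [0, 0, 0], "rotation": [0, 0, 0], "jaw": 0.8}
  newtons: 30

```text
t: 6.58
eef_pos: [0.6489, 0.1056, 0.0805]
tool_rot: [0.002, 0.745, 0.667, 0.002]
ft_force: [5.3, -1.0, 2.1]
opening: 0.0282
gripper_force: 29.8
```

Request:
drive_tool:
  targets:
    - {"linear": [-0.0008, -0.0072, 0.0046], "rotation": [0, 0, 0], "jaw": 0.8}
    - {"linear": [-0.0008, -0.0074, 0.0039], "rotation": [0, 0, 0], "jaw": 0.8}
    - {"linear": [-0.0008, -0.0078, 0.0032], "rotation": [0, 0, 0], "jaw": 0.8}
    - {"linear": [-0.0009, -0.008, 0.0025], "rotation": [0, 0, 0], "jaw": 0.8}
    - {"linear": [0, 0, 0], "rotation": [0, 0, 0], "jaw": 0.8}

```text
t: 7.2
eef_pos: [0.6453, 0.0749, 0.0946]
tool_rot: [0.001, 0.745, 0.667, 0.002]
ft_force: [6.3, 1.6, 0.2]
opening: 0.0279
gripper_force: 29.9
```

Forces stay low, so I continue over centre.

Request:
drive_tool:
  targets:
    - {"linear": [-0.0009, -0.0082, 0.0018], "rotation": [0, 0, 0], "jaw": 0.8}
    - {"linear": [-0.0009, -0.0084, 0.0011], "rotation": [0, 0, 0], "jaw": 0.8}
    - {"linear": [-0.0009, -0.0084, 0.0004], "rotation": [0, 0, 0], "jaw": 0.8}
    - {"linear": [-0.0009, -0.0084, -0.0004], "rotation": [0, 0, 0], "jaw": 0.8}
    - {"linear": [-0.0009, -0.0084, -0.0011], "rotation": [0, 0, 0], "jaw": 0.8}
    - {"linear": [-0.0009, -0.0082, -0.0018], "rotation": [0, 0, 0], "jaw": 0.8}
    - {"linear": [0, 0, 0], "rotation": [0, 0, 0], "jaw": 0.8}

```text
t: 8.07
eef_pos: [0.6394, 0.0244, 0.0943]
tool_rot: [0.001, 0.745, 0.667, 0.001]
ft_force: [5.6, -1.8, 2.6]
opening: 0.0281
gripper_force: 30.5
```

Request:
drive_tool:
  targets:
    - {"linear": [-0.0009, -0.008, -0.0025], "rotation": [0, 0, 0], "jaw": 0.8}
    - {"linear": [-0.0008, -0.0078, -0.0032], "rotation": [0, 0, 0], "jaw": 0.8}
    - {"linear": [-0.0008, -0.0074, -0.0039], "rotation": [0, 0, 0], "jaw": 0.8}
    - {"linear": [-0.0008, -0.0071, -0.0046], "rotation": [0, 0, 0], "jaw": 0.8}
    - {"linear": [-0.0007, -0.0066, -0.0051], "rotation": [0, 0, 0], "jaw": 0.8}
    - {"linear": [-0.0007, -0.0062, -0.0057], "rotation": [0, 0, 0], "jaw": 0.8}
    - {"linear": [-0.0006, -0.0057, -0.0062], "rotation": [0, 0, 0], "jaw": 0.8}
    - {"linear": [0, 0, 0], "rotation": [0, 0, 0], "jaw": 0.8}

```text
t: 9.07
eef_pos: [0.6337, -0.0246, 0.0622]
tool_rot: [0.001, 0.745, 0.667, 0.0]
ft_force: [5.1, -2.4, 0.4]
opening: 0.0283
gripper_force: 31.0
```

Request:
drive_tool:
  targets:
    - {"linear": [-0.0005, -0.0051, -0.0066], "rotation": [0, 0, 0], "jaw": 0.8}
    - {"linear": [-0.0005, -0.0046, -0.0072], "rotation": [0, 0, 0], "jaw": 0.8}
    - {"linear": [-0.0004, -0.0039, -0.0074], "rotation": [0, 0, 0], "jaw": 0.8}
    - {"linear": [-0.0003, -0.0032, -0.0078], "rotation": [0, 0, 0], "jaw": 0.8}
    - {"linear": [0, 0, 0], "rotation": [0, 0, 0], "jaw": 0.8}

```text
t: 9.7
eef_pos: [0.6317, -0.0411, 0.0325]
tool_rot: [0.0, 0.745, 0.667, 0.0]
ft_force: [6.5, -2.0, -0.1]
opening: 0.0279
gripper_force: 31.0
```

Request:
drive_tool:
  targets:
    - {"linear": [-0.0002, -0.0019, -0.006], "rotation": [0, 0, 0], "jaw": 0.8}
    - {"linear": [0, -0.0006, -0.003], "rotation": [0, 0, 0], "jaw": 0.8}
    - {"linear": [0, 0, 0], "rotation": [0, 0, 0], "jaw": 0.8}

```text
t: 10.07
eef_pos: [0.6314, -0.0435, 0.0238]
tool_rot: [0.0, 0.745, 0.667, 0.0]
ft_force: [6.4, -2.9, -1.0]
opening: 0.028
gripper_force: 30.9
```

Request:
drive_tool:
  targets:
    - {"linear": [0, -0.0005, -0.0015], "rotation": [0, 0, 0], "jaw": 0.8}
    - {"linear": [0, -0.0002, -0.0015], "rotation": [0, 0, 0], "jaw": 0.8}
    - {"linear": [0, 0, 0], "rotation": [0, 0, 0], "jaw": 0.8}

```text
t: 10.45
eef_pos: [0.6313, -0.0441, 0.0208]
tool_rot: [0.0, 0.745, 0.667, 0.0]
ft_force: [5.2, -2.3, -0.6]
opening: 0.0279
gripper_force: 30.9
```

Request:
drive_tool:
  targets:
    - {"linear": [0, -0.0003, -0.0015], "rotation": [0, 0, 0], "jaw": 0.8}
    - {"linear": [0, -0.0002, -0.0015], "rotation": [0, 0, 0], "jaw": 0.8}
    - {"linear": [0, 0, 0], "rotation": [0, 0, 0], "jaw": 0.8}

```text
t: 10.82
eef_pos: [0.6315, -0.0443, 0.0194]
tool_rot: [0.001, 0.745, 0.667, 0.001]
ft_force: [1.3, -0.8, 11.0]
opening: 0.0282
gripper_force: 31.7
```

Contact is made at 11 N. I release, rise, and move over to the handle while turning 90°.

Request:
drive_tool:
  targets:
    - {"linear": [0, 0, 0.0015], "rotation": [0, 0, 0], "jaw": 0.5}
    - {"linear": [0, 0, 0], "rotation": [0, 0, 0], "jaw": 0.2}
    - {"linear": [0, 0, 0], "rotation": [0, 0, 0], "jaw": 0}
    - {"linear": [0, 0, 0], "rotation": [0, 0, 0], "jaw": 0}
    - {"linear": [0, 0, 0.04], "rotation": [0, 0, 0], "jaw": 0}
    - {"linear": [0, 0, 0.05], "rotation": [0, 0, 0], "jaw": 0}
    - {"linear": [0, 0, 0.04], "rotation": [0, 0, 0], "jaw": 0}

```text
t: 11.7
eef_pos: [0.631, -0.0439, 0.1517]
tool_rot: [0.0, 0.745, 0.667, 0.0]
ft_force: [0.5, 0.3, -0.1]
opening: 0.0854
gripper_force: 0.0
```

Request:
drive_tool:
  targets:
    - {"linear": [-0.0106, 0.005, 0], "rotation": [0, 0, 9], "jaw": 0}
    - {"linear": [-0.0106, 0.005, 0], "rotation": [0, 0, 9], "jaw": 0}
    - {"linear": [-0.0106, 0.005, 0], "rotation": [0, 0, 9], "jaw": 0}
    - {"linear": [-0.0106, 0.005, 0], "rotation": [0, 0, 9], "jaw": 0}
    - {"linear": [-0.0106, 0.005, 0], "rotation": [0, 0, 9], "jaw": 0}
    - {"linear": [-0.0106, 0.005, 0], "rotation": [0, 0, 9], "jaw": 0}
    - {"linear": [-0.0106, 0.005, 0], "rotation": [0, 0, 9], "jaw": 0}
    - {"linear": [-0.0106, 0.005, 0], "rotation": [0, 0, 9], "jaw": 0}
    - {"linear": [-0.0106, 0.005, 0], "rotation": [0, 0, 9], "jaw": 0}
    - {"linear": [-0.0106, 0.005, 0], "rotation": [0, 0, 9], "jaw": 0}
    - {"linear": [0, 0, 0], "rotation": [0, 0, 0], "jaw": 0}
    - {"linear": [0, 0, 0], "rotation": [0, 0, 0], "jaw": 0}

```text
t: 13.2
eef_pos: [0.5253, 0.0059, 0.1498]
tool_rot: [0.0, 0.056, 0.998, -0.0]
ft_force: [1.3, -0.1, -0.9]
opening: 0.0855
gripper_force: 0.0
```

```bash
python3 - <<'E'
from h import *
s=telemetry.observe();print(s["eef_pos"],s["tool_rot"],s["qpos"],s["ft_force"])
im,d=imaging.capture("side");P=cloud("side",d)
cv2.imwrite("pics/s5.png",cv2.resize(im[130:280,240:420],None,fx=4.4,fy=4,interpolation=2)[...,::-1])
E
```

```text
[0.52532234 0.0059056  0.14982099] [ 1.59182964e-04  5.64504056e-02  9.98405391e-01 -4.62690821e-05] [-1.48528590e-01  2.35669484e-01 -1.34553321e-01  1.20024800e+00
 -6.28827763e-05 -3.55677385e-02] [ 1.3134272  -0.07089893 -0.87859902]
```

View pics/s5.png

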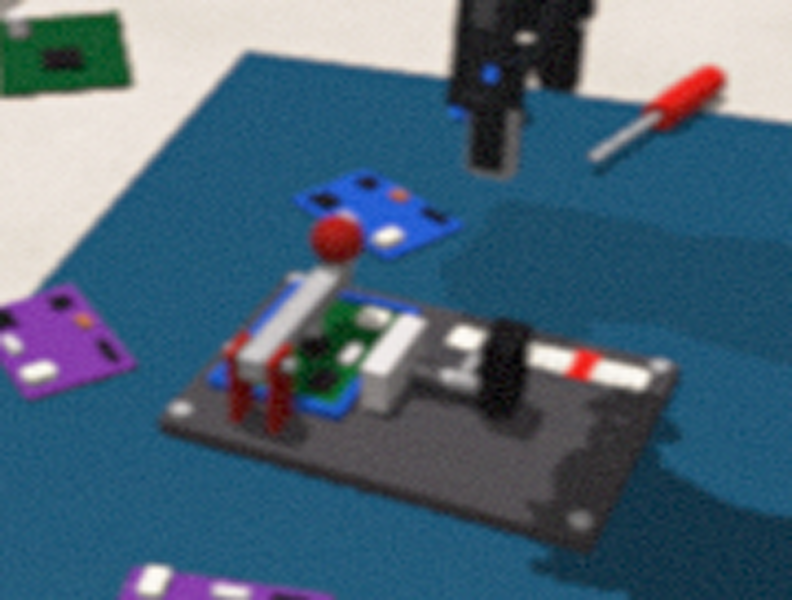

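The clamp is shut and level with its knob at crop (337,238). The board is seated, and the jaws are over the handle at (505,365). I descend around the handle and grip it.

Request:
drive_tool:
  targets:
    - {"linear": [0, 0, -0.035], "rotation": [0, 0, 0], "jaw": 0}
    - {"linear": [0, 0, -0.035], "rotation": [0, 0, 0], "jaw": 0}
    - {"linear": [0, 0, -0.035], "rotation": [0, 0, 0], "jaw": 0}
    - {"linear": [0, 0, -0.03], "rotation": [0, 0, 0], "jaw": 0}
    - {"linear": [0, 0, -0.018], "rotation": [0, 0, 0], "jaw": 0}
    - {"linear": [0, 0, 0], "rotation": [0, 0, 0], "jaw": 0.2}
    - {"linear": [0, 0, 0], "rotation": [0, 0, 0], "jaw": 0.4}
    - {"linear": [0, 0, 0], "rotation": [0, 0, 0], "jaw": 0.6}
    - {"linear": [0, 0, 0], "rotation": [0, 0, 0], "jaw": 0.8}
    - {"linear": [0, 0, 0], "rotation": [0, 0, 0], "jaw": 0.9}
    - {"linear": [0, 0, 0], "rotation": [0, 0, 0], "jaw": 0.9}
  newtons: 70

```text
t: 14.62
eef_pos: [0.5257, 0.0064, -0.0021]
tool_rot: [0.001, 0.055, 0.998, 0.0]
ft_force: [-0.3, 4.0, 5.5]
opening: 0.0291
gripper_force: 69.2
```

Request:
drive_tool:
  targets:
    - {"linear": [-0.006, 0.0007, 0], "rotation": [0, 0, 0], "jaw": 0.9}
    - {"linear": [-0.006, 0.0006, 0], "rotation": [0, 0, 0], "jaw": 0.9}
    - {"linear": [-0.006, 0.0007, 0], "rotation": [0, 0, 0], "jaw": 0.9}
    - {"linear": [-0.006, 0.0006, 0], "rotation": [0, 0, 0], "jaw": 0.9}
    - {"linear": [-0.006, 0.0007, 0], "rotation": [0, 0, 0], "jaw": 0.9}
    - {"linear": [-0.006, 0.0006, 0], "rotation": [0, 0, 0], "jaw": 0.9}
    - {"linear": [-0.006, 0.0007, 0], "rotation": [0, 0, 0], "jaw": 0.9}
    - {"linear": [-0.006, 0.0006, 0], "rotation": [0, 0, 0], "jaw": 0.9}
    - {"linear": [0, 0, 0], "rotation": [0, 0, 0], "jaw": 0.9}
    - {"linear": [0, 0, 0], "rotation": [0, 0, 0], "jaw": 0.9}
  newtons: 70

```text
t: 15.88
eef_pos: [0.4805, 0.0117, -0.0021]
tool_rot: [0.003, 0.055, 0.998, 0.001]
ft_force: [12.6, 5.3, -4.9]
opening: 0.0293
gripper_force: 69.6
```

```bash
python3 - <<'E'
from h import *
im,d=imaging.capture("side");im2,d2=imaging.capture("top")
c1=cv2.resize(im[190:250,320:420],None,fx=8,fy=5,interpolation=2)
c2=cv2.resize(im2[225:295,280:360],None,fx=5,fy=4,interpolation=2);c2=cv2.copyMakeBorder(c2,0,0,0,400,0)
cv2.imwrite("pics/s6.png",np.vstack([c1,c2])[...,::-1])
o=np.array([.5898,-.0007]);c,sn=np.cos(-.109),np.sin(-.109)
for n,i,b in(("side",im,(350,205,400,240)),("top",im2,(320,240,350,290))):
    hs=cv2.cvtColor(i,cv2.COLOR_RGB2HSV)
    for nm,m,z in(("red",((hs[...,0]<8)|(hs[...,0]>172))&(hs[...,1]>110),.014),("yel",(hs[...,0]>18)&(hs[...,0]<38)&(hs[...,1]>90)&(hs[...,2]>90),.022)):
        m=m.copy();k=np.zeros_like(m);k[b[1]:b[3],b[0]:b[2]]=1;v,u=np.nonzero(m&k)
        if len(u):
            p=ray(n,u.mean(),v.mean(),z)[:2]-o;print(n,nm,len(u),u.mean(),v.mean(),"fix",p@[c,sn],p@[-sn,c])
E
```

```text
(no output)
```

View pics/s6.png

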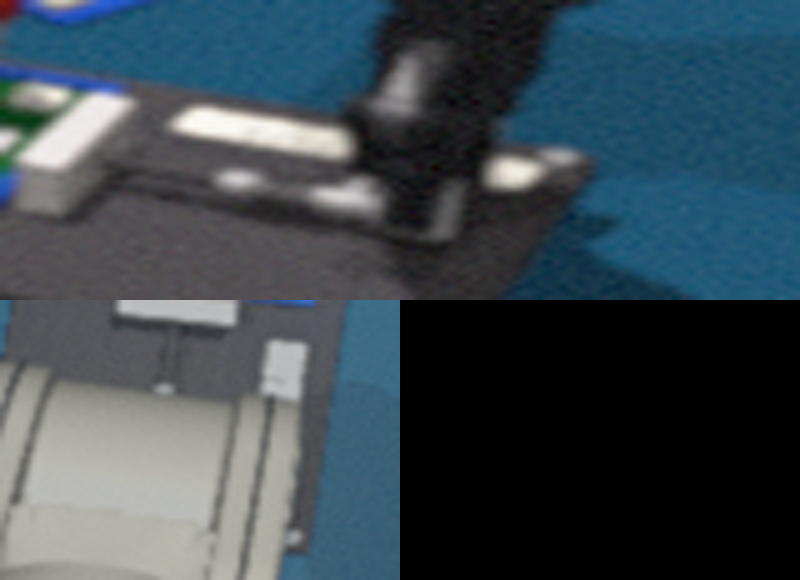

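The gripper hides the pointer and band in both views. The measured TCP travel is 45.5 mm, and the spring force of 12.6 N agrees with that (about 12.2 N expected), so the handle isn't slipping. The target is about 50.7 mm.

Request:
drive_tool:
  targets:
    - {"linear": [-0.003, 0.0003, 0], "rotation": [0, 0, 0], "jaw": 0.9}
    - {"linear": [-0.0023, 0.0003, 0], "rotation": [0, 0, 0], "jaw": 0.9}
    - {"linear": [0, 0, 0], "rotation": [0, 0, 0], "jaw": 0.9}
    - {"linear": [0, 0, 0], "rotation": [0, 0, 0], "jaw": 0.9}
  newtons: 70

```text
t: 16.48
eef_pos: [0.4755, 0.0123, -0.0021]
tool_rot: [0.004, 0.055, 0.998, 0.001]
ft_force: [13.2, 5.8, -5.4]
opening: 0.0291
gripper_force: 69.5
```

```bash
python3 - <<'E'
from h import *
s=telemetry.observe();e=s["eef_pos"];print(e,s["ft_force"],"pull",(np.array([.5257,.0064])-e[:2])@[.994,-.1089])
S=np.load("side0.npz");im0=S["im"];im,d=imaging.capture("side")
p,M,t=cam("side");o=np.array([.5898,-.0007]);Rf=np.array([[.994,.1089],[-.1089,.994]])
def proj(x,y,z):
    w=np.append(o+Rf@[x,y],z);c=M.T@(w-t);return p["cx"]-p["fx"]*c[0]/c[2],p["cy"]+p["fy"]*c[1]/c[2]
for k in(0,.0455,.0507):
    print(k,"junction",proj(-.04-k,0,.035),"post front top",proj(-.065-k,.015,.066),"tip",proj(-.04-k,-.055,.022))
# brightness along projected rod line y=0 z=.035: which fixture x are bright
for nm,i in(("home",im0),("now",im)):
    print(nm,[(round(x*1000),int(i[tuple(int(round(q)) for q in proj(x,-.01,.03)[::-1])].mean())) for x in np.arange(-.1,-.015,.004)])
# board/clamp: knob position
hs=cv2.cvtColor(im,cv2.COLOR_RGB2HSV);r=((hs[...,0]<8)|(hs[...,0]>172))&(hs[...,1]>130)&(hs[...,2]>70)
r[:,:305]=0;r[:,330:]=0;r[:175]=0;r[205:]=0;v,u=np.nonzero(r);print("knob px",u.mean(),v.mean(),"expected",proj(.045,-.038,.077))
E
```

```text
[ 0.47547453  0.01226004 -0.00207815] [13.21384006  5.76420096 -5.35590271] pull 0.05056227783937642
0 junction (np.float64(344.53958477536537), np.float64(221.5023432079408)) post front top (np.float64(353.4588448175593), np.float64(217.33017789213795)) tip (np.float64(352.3629349096956), np.float64(212.53263750544832))
0.0455 junction (np.float64(363.5957382738517), np.float64(226.66355335079385)) post front top (np.float64(373.59697666695735), np.float64(222.65813251693646)) tip (np.float64(370.51330071050876), np.float64(217.25671836009482))
0.0507 junction (np.float64(365.81807960009456), np.float64(227.2654571187708)) post front top (np.float64(375.9477518360652), np.float64(223.2800781635225)) tip (np.float64(372.6276884891837), np.float64(217.8070399863449))
home [(-100, 76), (-96, 73), (-92, 78), (-88, 73), (-84, 79), (-80, 78), (-76, 72), (-72, 38), (-68, 12), (-64, 11), (-60, 17), (-56, 16), (-52, 17), (-48, 32), (-44, 104), (-40, 173), (-36, 97), (-32, 69), (-28, 72), (-24, 69), (-20, 73), (-16, 80)]
now [(-100, 29), (-96, 81), (-92, 123), (-88, 122), (-84, 77), (-80, 67), (-76, 80), (-72, 80), (-68, 78), (-64, 77), (-60, 81), (-56, 79), (-52, 82), (-48, 82), (-44, 82), (-40, 84), (-36, 85), (-32, 83), (-28, 80), (-24, 85), (-20, 77), (-16, 90)]
knob px 316.0568181818182 189.4659090909091 expected (np.float64(317.2074403925739), np.float64(189.29317346647542))
```

The pointer arm's bright spot has moved from x -40 to about -90 mm, and the band is at about -91 mm. The clamp knob is where it should be when shut.

```bash
python3 -c "from rig import workorder;print(workorder.finish_job())"
```

```text
the job is handed in; nothing more can be done
None
```

I handed the job in at about 17 s with the clamp shut over the board and the handle still gripped, pulled about 50.6 mm against a target of about 50.7 mm (red band ±7 mm); the gripper hid the pointer from both cameras, so that position rests on measured travel, spring force and the visible pointer arm.

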